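Fit the paper-feed gear of a printing calculator

ROBOT

A 6-joint arm with a two-finger parallel gripper is mounted at the origin on the work surface. World frame = base frame: x ahead of the robot, y to its left, z up, the work surface at z = 0. Lengths are in m, angles in rad, forces in N, time in s.
With the tool pointing down it reaches from about 0.3 to 0.75 m from the base axis. Payload 8.5 kg.
Tool frame: the origin (TCP) lies midway between the tips of the shut fingers; the grasp point (between the pads) lies bot.hold_point_z behind it (bot.hold_point_z is the distance from the TCP to the grasp point, in m); z points along the fingers, y is the direction in which the jaws open and shut (so a half turn about z gives the same grasp; the last joint's range is limited). The gripper opens to 85 mm and grips with 20 to 120 N. Pads are 22 mm wide; open, the fingers measure 114 mm over their backs; the gripper's body (76 mm by 85 mm) begins 54 mm behind the grasp point. The pads swing forward as they close: fully open they stand 13 mm farther back than shut.
Start: joints at [-1.497, 0.381, 1.297, -0, 1.464, -0.215], TCP at [0.157, -0.527, 0.231] pointing down, gripper open.
Joint ranges: [-3.11, 3.11], [-0.89, 2.33], [0.22, 2.48], [-1.42, 4.56], [0.17, 2.85], [-2.88, 2.88]. Speed limits (rad/s): [2.39, 2.39, 3.14, 3.14, 3.14, 3.14].

INTERFACE

Orientations are given as a unit quaternion [x, y, z, w].
In Python, from bench import bot, vision gives the robot as it stands.
- The arm moves only by the tool jog_arm, never from a script. Its argument "motion" is a list of rows, each a list of 7 numbers: the turn, a rotation vector about the tool's x, y, z in units of 8 degrees (1.0 is 8 degrees), then the shift along the tool's x, y, z in m, then the closure, from 0 (fully open) to 1 (shut). A call has exactly 10 rows; each row shifts and turns the commanded pose from where the row before left it, along the tool's axes as they then stand; what a row does not reach is not made up. A row lasts 1/8 s, in which the tool goes at most 62.5 mm and 10.7 degrees, less where a joint would pass 70% of its speed; a pose out of reach is approached as far as the arm can. A call is refused whole if a number of a shift passes 0.0625 or a number of a turn 1, either way. A call with a gripper value outside its range is refused whole. The fingers move at their own pace and stop on an object; "force" is the grip in N (left out, the last holds). Time passes only in rows, so rows that do not move let the fingers close, or fill a call up. It gives the time, the measured TCP pose, the force and the opening at its end, in the units of the state.
- bot.state(): the state, without advancing time (a new reading comes with each control period).
- vision.grab_frame(name): name is "scene" or "side" or "wrist"; returns (picture, depth): 420x560x3 uint8, red, green, blue; 420x560 float32, m along the optical axis (not along the pixel's ray), 0 where there is no reading.
- vision.get_calibration(name): a dict with "vfov" (degrees; the focal length in pixels is half the picture's height over the tangent of half this angle, whatever the lens; pixels are square), "cx", "cy" (the principal point, pixels), "world_to_cam" (4x4, takes a point from world to camera coordinates); the wrist camera has in their place "T_tool_cam" (4x4, takes a point from camera to tool coordinates, whose origin is the TCP and whose axes are the flange's). Camera axes: x right, y down, z forward; pixel columns grow to the right and rows downward; lengths in m; the calibration is good to about 2 mm. A picture is of the moment at which its call begins: read the wrist's pose just before it. get_calibration takes no time and is no camera call.
- bot.finish_job(): hands the job in, once; it reports no verdict.
The state is a dict: "clock": time; "qpos": joint angles; "qd": joint speeds; "tau": joint torques, N m; "tcp_pos": TCP position; "tcp_rot": TCP orientation; "ft_force": force on the tool from outside, world axes, zero at the start; "wrist_torque": the same for the moment, N m; "opening": finger opening in m.
Only numpy, scipy, OpenCV 4.12 (cv2) and the standard library are available. Lean on these libraries where they do the work, as an engineer would, in place of code of your own. Each camera call takes 0.05 s, during which the arm holds its last target.

TASK

Draw the red-handled transit pin up out of the drive hub of the silver calculator, hang it by its flange in the notch of the yellow lug on the calculator's side and let go of it. Then take the white feed gear from the copper tray by its blue grip, turn it until its cross-shaped splines mesh with the hub, and push it fully home, flat on the hub, against the spring inside. Finish while still gripping the gear and keeping it pressed home, for the spring would lift it; leave the pin hanging in the notch and the other things on the counter where they are.

Things in the scene. Friction and masses are not known exactly. Their poses are not given: they have to be found in the camera images.
- calculator: Silver printing calculator, fixed, 240 x 240 mm, flat deck 60 mm above the counter; front (-x) towards the robot, origin in the middle of its underside. Keys 8 mm above the deck on its +y half; display hump 38 mm above the deck from x = +75 mm on. Drive hub in the deck at x = -20, y = -60 mm; lug on the -y side. It carries the spring plunger inside the hub.
- hub_face (a point): Centre of the top face of the brass drive hub (54 mm across), flush with the deck. z up; x and y along the arms of its cross-shaped socket, marked by four short black lines. Socket: two crossing slots 11 mm wide, 36 mm long, 44 mm deep, the same every quarter turn. The hub turns stiffly (0.06 N m) with joint hub.
- hub (a joint): Angle of the hub in the calculator, rad, counter-clockwise from above; 0: the socket's arms lie along the calculator's x and y. The socket looks the same every quarter turn.
- plunger (a joint): How far the 10 mm steel spring plunger in the centre of the socket is pushed down, m. At 0 its top lies 24 mm below the hub's face; the gear's stem fully home pushes it 10 mm (stop at 13 mm). Spring: 5 N at 0, about 9 N at 10 mm.
- notch (a point): Point in the notch of the yellow lug, at the lug's top, level with the deck (60 mm). Axes as the calculator's. The notch is a slot 12 mm wide in x, open towards -y: it runs from 6 mm on the +y side of this point to the lug's free edge 14 mm on the -y side. Lug 44 mm wide, 6 mm thick, open underneath.
- pin: Transit pin, upright: steel shaft 8 mm thick, 22 mm long; steel flange 25 mm across, 4 mm thick; on it a round red handle 14 mm thick, 30 mm tall. Origin on the axis at the flange's underside, z up. At the start the shaft stands in the middle of the hub's socket, flange on the hub; parked, the shaft hangs in the notch at point notch, flange on the lug.
- gear: White gear, 58 mm across, 8 mm thick; blue square grip above (18 x 18 mm, 8 to 40 mm above the origin), blue cross-shaped splines below: two fins 7 mm thick, 32 mm long, reaching 34 mm down (last 4 mm: 5 thick, 29 long). Origin on the axis in the disc's underside, z up; x, y square to the grip's flats and along the fins. About 80 g; stands on its splines in the tray, origin 37 mm up.
- tray: Copper coin tray, fixed, 120 x 120 mm, rim 14 mm high, floor 3 mm thick; origin in the middle of its underside.
- charger: Black charger brick, 85 x 55 x 34 mm, origin in the middle of its underside. Leave alone.
- cup: White porcelain cup, 76 mm across, 75 mm high, origin in the middle of its underside. Leave alone.
- driver: Screwdriver lying on the counter, about 0.2 m long, handle to its -x. Leave alone.
- roll: Roll of paper standing on end, 56 mm across, 57 mm high, origin in the middle of its underside. Leave alone.
- cap_a: Orange keycap, 18 mm square, 10 mm high, origin in the middle of its underside. Leave alone.
- cap_b: Grey keycap, 18 mm square, 10 mm high, origin in the middle of its underside. Leave alone.
There are look-alikes about, which are no part of the job. What is shaped like the gear but black, brown or purple is not meant.

How it is judged:
By the outcome, as a careful person would: the job done as asked, in the order asked, and still so for the second after the job is handed in, while the arm keeps its last pose, push and grip.
It also fails if it takes over 53 s, if anything falls off the work surface, if the arm or the gripper's body presses on something with over 40 N, if the wrist force passes 120 N, or if a joint passes its speed limit or range.

## Working session

There is one attempt and no reset: what is moved stays moved. The work goes in short steps, Python scripts to look and compute and a tool call to move; the robot and the scene stay as the last step left them, time stands still between calls to the robot, and variables do not carry over. Pictures are saved under pics/ and viewed, and the job is handed in when it is done.

Besides the shell and the picture viewer there is one more tool, called after "Emit:" in YAML: its name, and indented under it one key for each argument. jog_arm: Moves the arm, as the interface text tells. Its arguments: {"type":"object","properties":{"motion":{"type":"array"},"force":{"type":"number"}},"required":["motion"]}

```bash
ls -la; mkdir -p pics; python3 - <<'E'
from bench import bot, vision
import cv2, numpy as np
print(bot.state(), bot.hold_point_z)
for n in ["scene","side","wrist"]:
    p,d=vision.grab_frame(n); cv2.imwrite(f"pics/{n}0.png",p[:,:,::-1]); np.save(f"pics/{n}0_d.npy",d)
    print(n,vision.get_calibration(n))
E
```

```text
total 12
drwxr-xr-x  3 agent agent 4096 Dec  7 04:54 .
drwxr-xr-x 23 root  root  4096 Dec  7 04:54 ..
drwxr-xr-x  2 agent agent 4096 Dec  7 04:54 pics
{'clock': 0.0, 'qpos': array([-1.49730271e+00,  3.81180139e-01,  1.29826334e+00,  3.51957402e-06,
        1.46361882e+00, -2.15332453e-01]), 'qd': array([ 0.00094181, -0.0002855 ,  0.00019232,  0.00029679,  0.00189278,
        0.00016706]), 'tau': array([ 3.13863202e-04, -4.48463237e+01, -2.31268358e+01, -1.68997803e-04,
        4.84720527e-03, -1.53323788e-05]), 'tcp_pos': array([ 0.15661386, -0.526917  ,  0.23071944]), 'tcp_rot': array([ 9.89590307e-01,  1.43911374e-01,  5.38143430e-05, -7.32846885e-04]), 'ft_force': array([-0.09192076, -0.17602684, -0.31342287]), 'wrist_torque': array([-0.0057208 ,  0.04230485, -0.03197676]), 'opening': 0.08522359527329565} 0.0187
scene {'vfov': 44.35519166065394, 'cx': 278.0903832664766, 'cy': 207.7323952474182, 'world_to_cam': array([[-0.54728394,  0.8369251 , -0.00605483,  0.30199206],
       [ 0.56117447,  0.36157799, -0.7445432 , -0.25799771],
       [-0.6209376 , -0.41087435, -0.66754683,  1.9
[... 160 characters left out ...]
orld_to_cam': array([[ 0.98784767, -0.15526966, -0.00695124, -0.51397317],
       [-0.08142183, -0.47888514, -0.87409353,  0.09402071],
       [ 0.13239136,  0.86403724, -0.48570791,  0.9598258 ],
       [ 0.        ,  0.        ,  0.        ,  1.        ]])}
wrist {'vfov': 66.68796346015168, 'cx': 279.71973425605324, 'cy': 211.4717218114848, 'T_tool_cam': array([[ 1.14729869e-03, -9.58663806e-01, -2.84538910e-01,
         7.18567222e-02],
       [ 9.99999157e-01,  1.27305392e-03, -2.57022827e-04,
         8.52648068e-04],
       [ 6.08631857e-04, -2.84538375e-01,  9.58664458e-01,
        -1.43186425e-01],
       [ 0.00000000e+00,  0.00000000e+00,  0.00000000e+00,
         1.00000000e+00]])}
```

View pics/scene0.png

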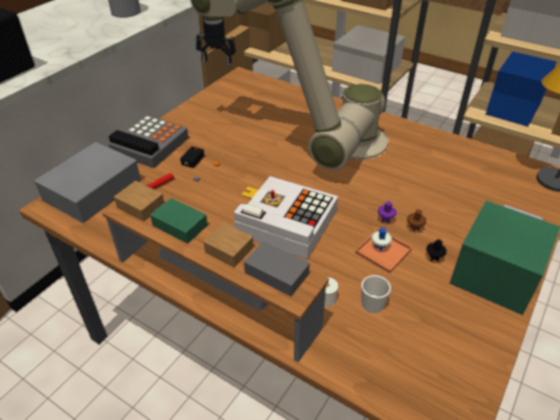

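View pics/side0.png

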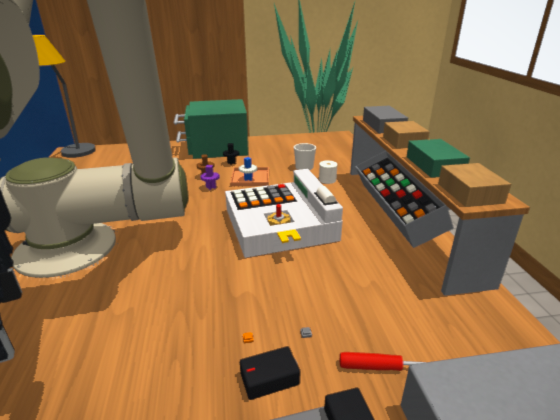

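View pics/wrist0.png

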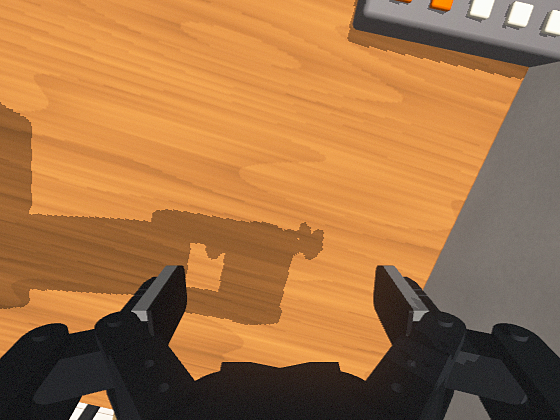

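The scene picture shows the silver calculator around (288,212), with the pin's red handle at about (272,195) and the yellow lug at (250,192).

Things that could be taken for the gear (scene pixels):
- White with a blue grip, standing in the copper tray: (381,240). This matches the description.
- Purple look-alike: (387,211).
- Brown look-alike: (417,220).
- Black look-alike: (437,248).
- Roll (330,292) and cup (375,293): also white, but the wrong shape.

Red things that could be taken for the pin are the screwdriver handle (160,181) and the red keys. Next I check both choices in close crops.

```bash
cat > h.py <<'E'
import numpy as np, cv2
from scipy.spatial.transform import Rotation as R
from bench import bot, vision
def f(c): return 210/np.tan(np.radians(c["vfov"])/2)
def w2c(n,st=None):
    c=vision.get_calibration(n)
    if n!="wrist": return c,np.array(c["world_to_cam"])
    T=np.eye(4);T[:3,:3]=R.from_quat(st["tcp_rot"]).as_matrix();T[:3,3]=st["tcp_pos"]
    return c,np.linalg.inv(T@c["T_tool_cam"])
def ray_z(n,u,v,z,st=None):
    c,M=w2c(n,st);Mi=np.linalg.inv(M)
    d=Mi[:3,:3]@np.array([(u-c["cx"])/f(c),(v-c["cy"])/f(c),1]);o=Mi[:3,3]
    return o+d*(z-o[2])/d[2]
def dep(n,u,v,D,st=None):
    c,M=w2c(n,st);d=D
    p=np.array([(u-c["cx"])/f(c)*d,(v-c["cy"])/f(c)*d,d,1])
    return (np.linalg.inv(M)@p)[:3]
def cloud(n,D,st=None):
    c,M=w2c(n,st);v,u=np.mgrid[0:420,0:560]
    P=np.stack([(u-c["cx"])/f(c)*D,(v-c["cy"])/f(c)*D,D,np.ones_like(D)],-1)
    return (P@np.linalg.inv(M).T)[...,:3]
def proj(n,p,st=None):
    c,M=w2c(n,st);q=M[:3,:3]@np.asarray(p)+M[:3,3]
    return q[0]/q[2]*f(c)+c["cx"],q[1]/q[2]*f(c)+c["cy"]
def crop(img,x0,y0,x1,y1,s,name):
    cv2.imwrite(name,cv2.resize(img[y0:y1,x0:x1],None,fx=s,fy=s,interpolation=cv2.INTER_CUBIC))
E
python3 - <<'E'
from h import *
a=cv2.imread("pics/scene0.png");b=cv2.imread("pics/side0.png")
crop(a,225,165,465,275,3,"pics/c1.png")
crop(b,190,140,350,260,5,"pics/c2.png")
for n in("scene","side"):
    D=np.load(f"pics/{n}0_d.npy");P=cloud(n,D)
    px={"scene":[(381,232),(381,240),(272,195),(250,192),(387,205)],"side":[(248,162),(248,170),(279,210),(289,237),(210,170)]}[n]
    for u,v in px: print(n,u,v,P[v,u].round(3))
E
```

```text
scene 381 232 [0.48  0.309 0.071]
scene 381 240 [0.482 0.313 0.043]
scene 272 195 [ 0.517 -0.045  0.075]
scene 250 192 [ 0.525 -0.124  0.057]
scene 387 205 [0.362 0.274 0.071]
side 248 162 [0.472 0.298 0.068]
side 248 170 [0.47  0.286 0.046]
side 279 210 [ 0.515 -0.05   0.083]
side 289 237 [ 0.53  -0.1    0.038]
side 210 170 [0.353 0.268 0.062]
```

View pics/c1.png

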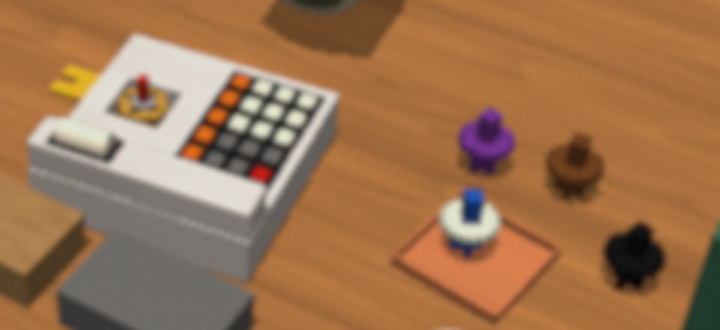

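View pics/c2.png

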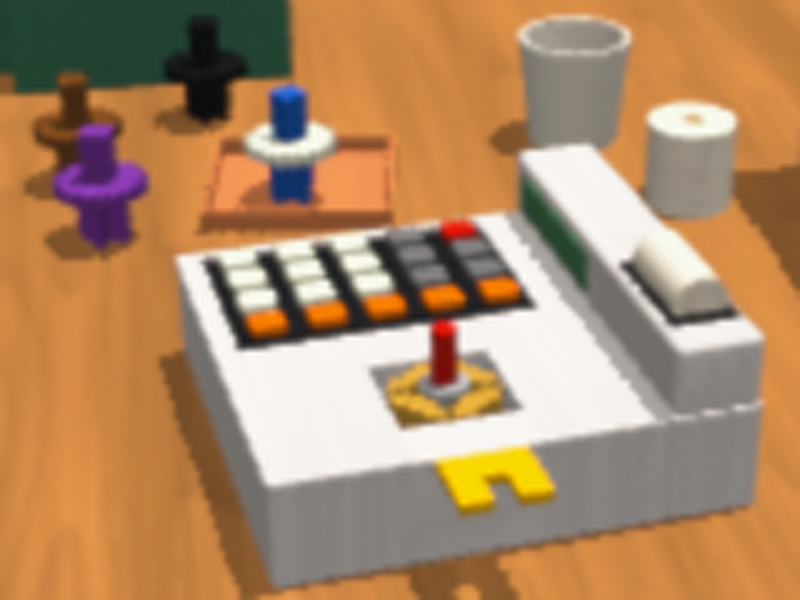

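The crops confirm both choices: the white gear with a blue grip stands in the tray, and the red-handled pin stands in the hub. The yellow lug's open notch faces -y. Next I move the wrist camera over the calculator.

Emit:
jog_arm:
  motion:
    - [0,0,0,0.043,-0.032,0,0.3]
    - [0,0,0,0.043,-0.032,0,0.3]
    - [0,0,0,0.043,-0.032,0,0.3]
    - [0,0,0,0.043,-0.032,0,0.3]
    - [0,0,0,0.043,-0.032,0,0.3]
    - [0,0,0,0.043,-0.032,0,0.3]
    - [0,0,0,0.043,-0.032,0,0.3]
    - [0,0,0,0.043,-0.032,0,0.3]
    - [0,0,0,0.043,-0.032,0,0.3]
    - [0,0,0,0.043,-0.032,0,0.3]

```text
clock: 1.4
tcp_pos: [0.4785, -0.0964, 0.2313]
tcp_rot: [0.99, 0.144, -0.0, 0.0]
ft_force: [0.4, -0.4, 0.4]
opening: 0.06
```

```bash
python3 - <<'E'
from h import *
import pickle
st=bot.state();p,d=vision.grab_frame("wrist");pickle.dump((st,p,d),open("pics/w1.pkl","wb"))
cv2.imwrite("pics/w1.png",p[:,:,::-1]);print(st["clock"],st["tcp_pos"],st["tcp_rot"],st["qd"].round(3),st["opening"])
E
```

```text
1.4 [ 0.47848998 -0.09635246  0.23126959] [ 9.89587840e-01  1.43930208e-01 -5.36256590e-05  7.02260466e-06] [ 0.912  0.296 -0.413  0.002  0.116  0.91 ] 0.06001030160892841
```

View pics/w1.png

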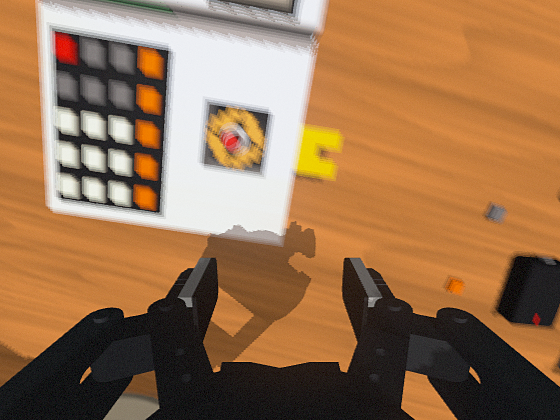

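The frame is blurred because the arm was still moving. It shows the hub at (237,138) and the lug at (322,153). I retake it now that the arm is settling.

```bash
python3 - <<'E'
from h import *
import pickle
for i in range(3): vision.grab_frame("wrist")
st=bot.state();p,d=vision.grab_frame("wrist");pickle.dump((st,p,d),open("pics/w2.pkl","wb"))
cv2.imwrite("pics/w2.png",p[:,:,::-1]);print(st["clock"],st["tcp_pos"],st["tcp_rot"],st["qd"].round(3),st["opening"])
crop(p[:,:,::-1],180,60,360,195,4,"pics/w2c.png")
E
```

```text
1.6 [ 0.47775506 -0.097344    0.23098776] [ 9.89444488e-01  1.44911838e-01 -3.88766977e-04 -1.17731113e-04] [-0.044 -0.009  0.009 -0.002  0.001 -0.007] 0.06009836399045788
```

View pics/w2c.png

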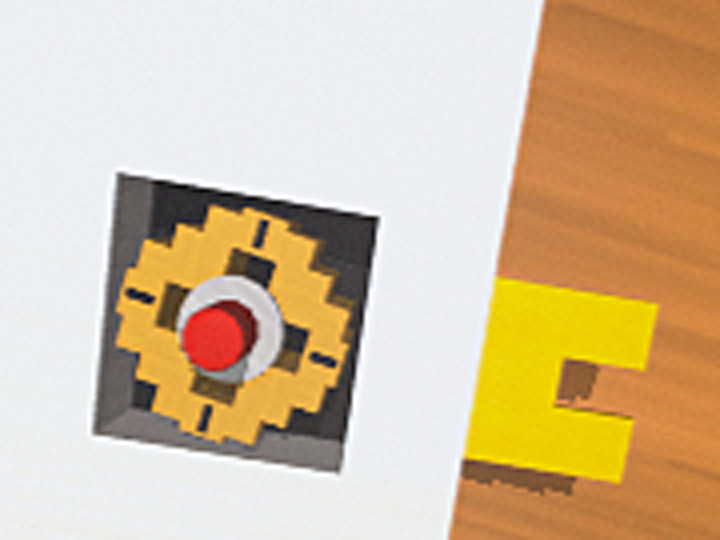

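View pics/w2.png

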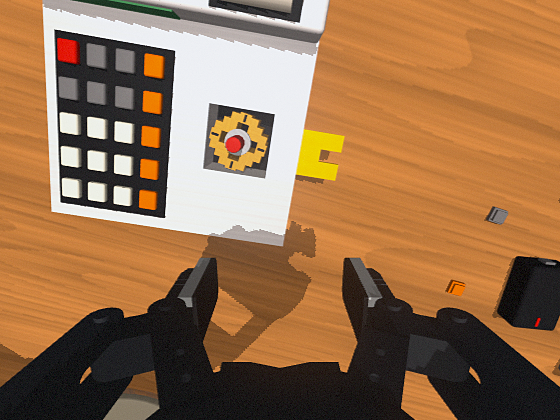

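The still frame is sharp. In the 4x crop the hub's black marks are at top (261,234), right (322,359), bottom (204,418) and left (141,296). The notch's inner corners are at about (560,360) and (555,405), and its outer corners at (650,370) and (634,418).

```bash
python3 - <<'E'
from h import *
import pickle
st,p,d=pickle.load(open("pics/w2.pkl","rb"))
def q(x,y,z,full=False):
    u,v=(x,y) if full else (x/4+180,y/4+60)
    return ray_z("wrist",u,v,z,st)[:2]
z=.06
T,Rr,B,L=[q(*a,z) for a in [(261,234),(322,359),(204,418),(141,296)]]
print("hub",((T+Rr+B+L)/4).round(4),"len",np.linalg.norm(T-B),np.linalg.norm(L-Rr),"ang T-B",np.degrees(np.arctan2(*(T-B)[::-1])),"L-R",np.degrees(np.arctan2(*(L-Rr)[::-1])))
c=[q(*a,z) for a in [(658,303),(622,482),(560,360),(555,405),(650,370),(634,418),(497,280),(468,462)]]
for n,a in zip("outT outB inT inB oT oB jT jB".split(),c): print(n,a.round(4))
print("lug width",np.linalg.norm(c[0]-c[1]),"slot",np.linalg.norm(c[4]-c[5]))
print("ang lug edge",np.degrees(np.arctan2(*(c[0]-c[1])[::-1])))
e0,e1=q(543,0,z),q(452,540,z);print("deck edge ang",np.degrees(np.arctan2(*(e0-e1)[::-1])))
f0,f1=q(51,211,z,1),q(284,245,z,1);print("front len",np.linalg.norm(f0-f1),"ang",np.degrees(np.arctan2(*(f0-f1)[::-1])),f0,f1)
print("pin top",q(213,338,.094).round(4),"flange",q(232,328,.064).round(4))
P=cloud("wrist",d,st)
for u,v in [(300,80),(233,144),(305,140),(150,215),(495,215)]: print(u,v,P[v,u].round(4))
E
```

```text
hub [ 0.5127 -0.0455] len 0.04609023537316718 0.045586935397916924 ang T-B -2.738109978069003 L-R 87.67958790557113
outT [ 0.5478 -0.1419]
outB [ 0.5043 -0.1482]
inT [ 0.5283 -0.1237]
inB [ 0.5176 -0.1261]
oT [ 0.5323 -0.1455]
oB [ 0.5202 -0.1457]
jT [ 0.5418 -0.1033]
jB [ 0.498  -0.1099]
lug width 0.04399505751386925 slot 0.012125090587597209
ang lug edge 8.286327553901407
deck edge ang 8.080679929212511
front len 0.24238763219803924 ang 97.82580744993948 [0.39013226 0.12091533] [ 0.4231362  -0.11921485]
pin top [ 0.5132 -0.0456] flange [ 0.5131 -0.0459]
300 80 [ 0.5828 -0.0858  0.0607]
233 144 [ 0.5136 -0.0454  0.0946]
305 140 [ 0.5331 -0.1069  0.0598]
150 215 [0.4165 0.0218 0.0631]
495 215 [ 0.5129 -0.3561  0.0095]
```

The measurements agree with each other: lug width 44.0 mm, slot 12.1 mm, and the pin top and flange agree within about 0.5 mm.

| Item | Value |
|---|---|
| Calculator yaw | about 8.05° |
| Hub socket arms | about -2.5° |
| Hub centre | (0.513, -0.0455) |
| Notch | (0.5243, -0.131) |

I'll grip the pin with the jaws along the calculator's x, which puts the tool's x yaw at 98°.

```bash
cat > plan.py <<'E'
from h import *
def plan(target,yaw,n,clo,tilt=True,st=None):
    "target TCP xyz, tool-x yaw deg, n rows; prints rows (world straight line)"
    st=st or bot.state();p=np.array(st["tcp_pos"]);r=R.from_quat(st["tcp_rot"])
    y=np.radians(yaw);X=np.array([np.cos(y),np.sin(y),0])
    g=R.from_matrix(np.stack([X,np.cross([0,0,-1],X),[0,0,-1]],1))
    rv=(r.inv()*g).as_rotvec(); step=R.from_rotvec(rv/n); dp=(np.array(target)-p)/n
    print("turn total deg",np.degrees(rv).round(2),"dist",(dp*n).round(4),"clock",st["clock"])
    for i in range(n):
        s=r.inv().apply(dp); print([*(np.degrees(rv)/n/8).round(3),*s.round(4),clo]); r=r*step
E
python3 -c "
from plan import *
plan([.5130,-.0456,.13],98.05,11,0.3)"
```

```text
turn total deg [-4.000e-02  2.000e-02 -8.148e+01] dist [ 0.0356  0.0525 -0.1011] clock 1.65
[np.float64(-0.0), np.float64(0.0), np.float64(-0.926), np.float64(0.0045), np.float64(-0.0037), np.float64(0.0092), 0.3]
[np.float64(-0.0), np.float64(0.0), np.float64(-0.926), np.float64(0.0049), np.float64(-0.003), np.float64(0.0092), 0.3]
[np.float64(-0.0), np.float64(0.0), np.float64(-0.926), np.float64(0.0053), np.float64(-0.0024), np.float64(0.0092), 0.3]
[np.float64(-0.0), np.float64(0.0), np.float64(-0.926), np.float64(0.0055), np.float64(-0.0017), np.float64(0.0092), 0.3]
[np.float64(-0.0), np.float64(0.0), np.float64(-0.926), np.float64(0.0057), np.float64(-0.001), np.float64(0.0092), 0.3]
[np.float64(-0.0), np.float64(0.0), np.float64(-0.926), np.float64(0.0058), np.float64(-0.0002), np.float64(0.0092), 0.3]
[np.float64(-0.0), np.float64(0.0), np.float64(-0.926), np.float64(0.0057), np.float64(0.0005), np.float64(0.0092), 0.3]
[np.float64(-0.0), np.float64(0.0), np.float64(-0.926), np.float64(0.0056), np.float64(0.0013), np.float64(0.0092), 0.3]
[np.float64(-0.0), np.float64(0.0), np.float64(-0.926), np.float64(0.0054), np.float64(0.002), np.float64(0.0092), 0.3]
[np.float64(-0.0), np.float64(0.0), np.float64(-0.926), np.float64(0.0051), np.float64(0.0027), np.float64(0.0092), 0.3]
[np.float64(-0.0), np.float64(0.0), np.float64(-0.926), np.float64(0.0047), np.float64(0.0033), np.float64(0.0092), 0.3]
```

Emit:
jog_arm:
  motion:
    - [0,0,-1,0.005,-0.004,0.01,0.4]
    - [0,0,-1,0.005,-0.003,0.01,0.4]
    - [0,0,-1,0.006,-0.0025,0.01,0.4]
    - [0,0,-1,0.006,-0.0015,0.01,0.4]
    - [0,0,-1,0.0065,-0.0005,0.01,0.4]
    - [0,0,-1,0.0065,0.0005,0.01,0.4]
    - [0,0,-1,0.0065,0.001,0.01,0.4]
    - [0,0,-1,0.006,0.002,0.01,0.4]
    - [0,0,-1,0.006,0.003,0.01,0.4]
    - [0,0,-1,0.005,0.003,0.01,0.4]

```text
clock: 2.9
tcp_pos: [0.514, -0.0476, 0.1311]
tcp_rot: [0.665, 0.747, -0.0, -0.0]
ft_force: [0.2, -0.6, -0.1]
opening: 0.0514
```

```bash
python3 - <<'E'
from plan import *
import pickle
for i in range(2): vision.grab_frame("wrist")
st=bot.state();p,d=vision.grab_frame("wrist");pickle.dump((st,p,d),open("pics/w3.pkl","wb"))
cv2.imwrite("pics/w3.png",p[:,:,::-1])
print(st["tcp_pos"],st["qd"].round(3))
plan([.5130,-.0456,.068],98.05,6,0.4)
E
```

```text
[ 0.51364173 -0.04714981  0.13056246] [-0.004 -0.018 -0.017 -0.003  0.018  0.108]
turn total deg [-0.05 -0.02 -1.72] dist [-0.0009  0.0017 -0.0632] clock 3.05
[np.float64(-0.001), np.float64(-0.0), np.float64(-0.036), np.float64(0.0003), np.float64(-0.0001), np.float64(0.0105), 0.4]
[np.float64(-0.001), np.float64(-0.0), np.float64(-0.036), np.float64(0.0003), np.float64(-0.0001), np.float64(0.0105), 0.4]
[np.float64(-0.001), np.float64(-0.0), np.float64(-0.036), np.float64(0.0003), np.float64(-0.0001), np.float64(0.0105), 0.4]
[np.float64(-0.001), np.float64(-0.0), np.float64(-0.036), np.float64(0.0003), np.float64(-0.0001), np.float64(0.0105), 0.4]
[np.float64(-0.001), np.float64(-0.0), np.float64(-0.036), np.float64(0.0003), np.float64(-0.0001), np.float64(0.0105), 0.4]
[np.float64(-0.001), np.float64(-0.0), np.float64(-0.036), np.float64(0.0003), np.float64(-0.0001), np.float64(0.0105), 0.4]
```

View pics/w3.png

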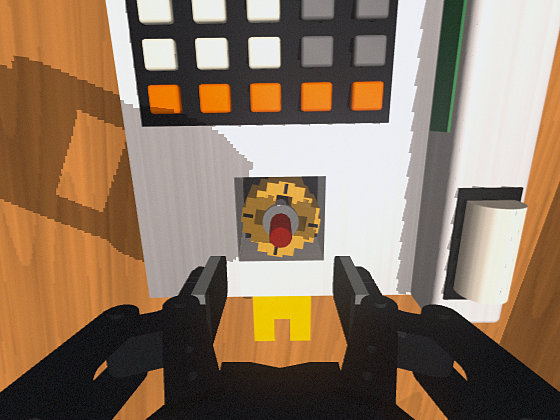

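The pin (280,230) lies between the pads (midpoint about 279), and the lug's notch shows at (281,330). I cross-check the positions from this second viewpoint before going down.

```bash
python3 - <<'E'
from h import *
import pickle
st,p,d=pickle.load(open("pics/w3.pkl","rb"))
crop(p[:,:,::-1],225,165,345,345,4,"pics/w3c.png")
E
```

```text
(no output)
```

View pics/w3c.png

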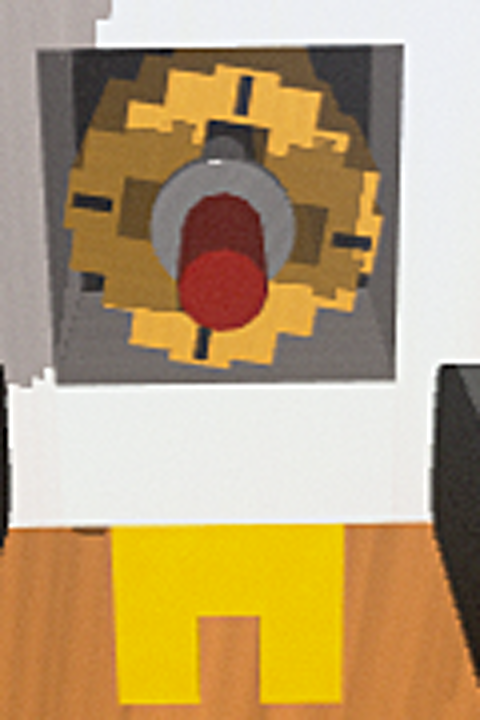

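```bash
python3 - <<'E'
from h import *
import pickle
st,p,d=pickle.load(open("pics/w3.pkl","rb"))
q=lambda x,y,z: ray_z("wrist",x/4+225,y/4+165,z,st)[:2]
T,Rr,B,L=[q(*a,.06) for a in [(244,95),(351,241),(203,342),(92,202)]]
an=lambda v:np.degrees(np.arctan2(v[1],v[0]))
print("hub",(T+B+L+Rr)/4,an(T-B),an(Rr-L)); print("pin",q(223,290,.094),"flange",q(222,228,.064))
i=(q(199,617,.06)+q(259,617,.06))/2;o=(q(199,703,.06)+q(261,703,.06))/2;l=(q(119,703,.06)+q(342,703,.06))/2
yh=np.array([-np.sin(np.radians(8.05)),np.cos(np.radians(8.05))])
print("notch",i-.006*yh,o+.014*yh,l+.014*yh,"lug ang",an(q(342,703,.06)-q(119,703,.06)))
E
```

```text
hub [ 0.51365145 -0.04553227] 87.6575552032651 -2.3812868770231184
pin [ 0.51366914 -0.0452261 ] flange [ 0.51354433 -0.045363  ]
notch [ 0.52504194 -0.13137907] [ 0.52474513 -0.1311731 ] [ 0.52483946 -0.13116207] lug ang 6.668164134811338
```

Both views agree within 1 mm: hub (0.5134, -0.0455) at -2.45°, notch (0.5247, -0.1312). I descend and grip.

Emit:
jog_arm:
  motion:
    - [0,0,-0.1,0.001,0,0.012,0.4]
    - [0,0,-0.1,0.0007,0,0.012,0.4]
    - [0,0,0,0,0,0.012,0.4]
    - [0,0,0,0,0,0.012,0.4]
    - [0,0,0,0,0,0.0105,0.4]
    - [0,0,0,0,0,0.004,0.4]
    - [0,0,0,0,0,0,0.5]
    - [0,0,0,0,0,0,1]
    - [0,0,0,0,0,0,1]
    - [0,0,0,0,0,0,1]
  force: 40

```text
clock: 4.3
tcp_pos: [0.5144, -0.0447, 0.0692]
tcp_rot: [0.655, 0.756, 0.0, 0.0]
ft_force: [0.5, -0.8, 2.0]
opening: 0.0126
```

```bash
python3 - <<'E'
from plan import *
import pickle
st=bot.state();p,d=vision.grab_frame("wrist");pickle.dump((st,p,d),open("pics/w4.pkl","wb"))
cv2.imwrite("pics/w4.png",p[:,:,::-1])
print(st["tcp_pos"],st["qd"].round(3),st["ft_force"],st["opening"],R.from_quat(st["tcp_rot"]).as_matrix()[:,0])
E
```

```text
[ 0.51436356 -0.04466926  0.06921556] [-0.001 -0.    -0.     0.001  0.001  0.001] [ 0.47027502 -0.78835932  2.02901808] 0.012570817654571907 [-1.41669207e-01  9.89913998e-01 -3.36010415e-04]
```

View pics/w4.png

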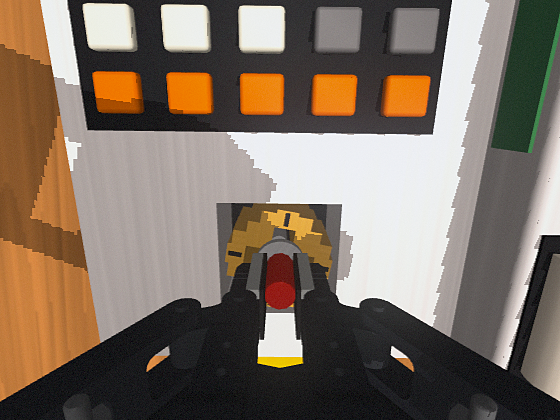

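The pin is gripped (opening 12.6 mm). From this picture I measure where the held pin appears, to get the camera's offset from the TCP.

```bash
python3 - <<'E'
from h import *
import pickle
st,p,d=pickle.load(open("pics/w4.pkl","rb"))
crop(p[:,:,::-1],210,190,350,370,4,"pics/w4c.png")
E
```

```text
(no output)
```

View pics/w4c.png

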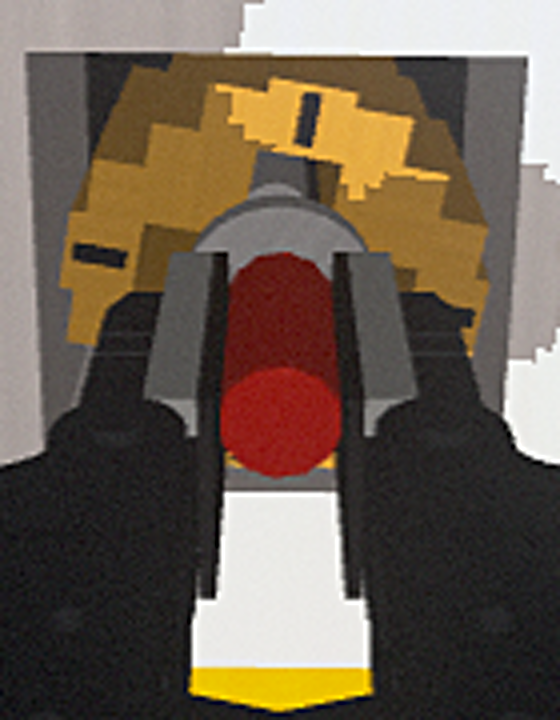

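```bash
python3 - <<'E'
from h import *
import pickle
st,p,d=pickle.load(open("pics/w4.pkl","rb"))
Rt=R.from_quat(st["tcp_rot"]).as_matrix()
for nm,x,y,z in [("pin",280,421,.094),("pin",280,421,.095),("markT",310,119,.06),("markL",99,255,.06)]:
    w=ray_z("wrist",x/4+210,y/4+190,z,st); print(nm,w,"tool rel",(Rt.T@(w-st["tcp_pos"])).round(4))
n=np.array([.5248,-.1312,.06]);print("notch tool rel",Rt.T@(n-st["tcp_pos"]))
E
```

```text
pin [ 0.51417679 -0.04494734  0.094     ] tool rel [-0.0003 -0.0002 -0.0248]
pin [ 0.51408859 -0.04434767  0.095     ] tool rel [ 0.0003 -0.0002 -0.0258]
markT [ 0.51477089 -0.02238764  0.06      ] tool rel [0.022  0.0036 0.0092]
markL [ 0.49048311 -0.04459929  0.06      ] tool rel [ 0.0035 -0.0236  0.0092]
notch tool rel [-0.08713342 -0.00193524  0.00924324]
```

The camera's offset is only about 0.2 mm, so the notch lies 87 mm along tool -x and about 1.9 mm along tool -y. I lift the pin and carry it over the notch.

Emit:
jog_arm:
  motion:
    - [0,0,0,0,0,-0.012,1]
    - [0,0,0,0,0,-0.012,1]
    - [0,0,0,0,0,-0.012,1]
    - [0,0,0,-0.01,0,0,1]
    - [0,0,0,-0.016,-0.0005,0,1]
    - [0,0,0,-0.016,-0.0005,0,1]
    - [0,0,0,-0.016,-0.0005,0,1]
    - [0,0,0,-0.016,-0.0004,0,1]
    - [0,0,0,-0.0135,0,0,1]
    - [0,0,0,0,0,0,1]

```text
clock: 5.6
tcp_pos: [0.5248, -0.1324, 0.1047]
tcp_rot: [0.656, 0.755, 0.0, 0.0]
ft_force: [0.1, 0.6, -1.2]
opening: 0.0121
```

```bash
python3 - <<'E'
from plan import *
import pickle
p,d=vision.grab_frame("side");cv2.imwrite("pics/s5.png",p[:,:,::-1]);crop(p[:,:,::-1],210,140,370,260,5,"pics/s5c.png")
st=bot.state();p,d=vision.grab_frame("wrist");pickle.dump((st,p,d),open("pics/w5.pkl","wb"))
cv2.imwrite("pics/w5.png",p[:,:,::-1])
Rt=R.from_quat(st["tcp_rot"]).as_matrix()
n=np.array([.5248,-.1312,.06]);print("notch tool rel",Rt.T@(n-st["tcp_pos"]))
print(st["clock"],st["tcp_pos"],st["qd"].round(3),st["ft_force"],st["opening"])
E
```

```text
notch tool rel [0.00046765 0.00026626 0.04472073]
5.65 [ 0.52461007 -0.1317135   0.10472061] [ 0.019 -0.007  0.01   0.001 -0.     0.004] [-0.15422833  0.47475187 -0.71109359] 0.012838777309205364
```

View pics/s5c.png

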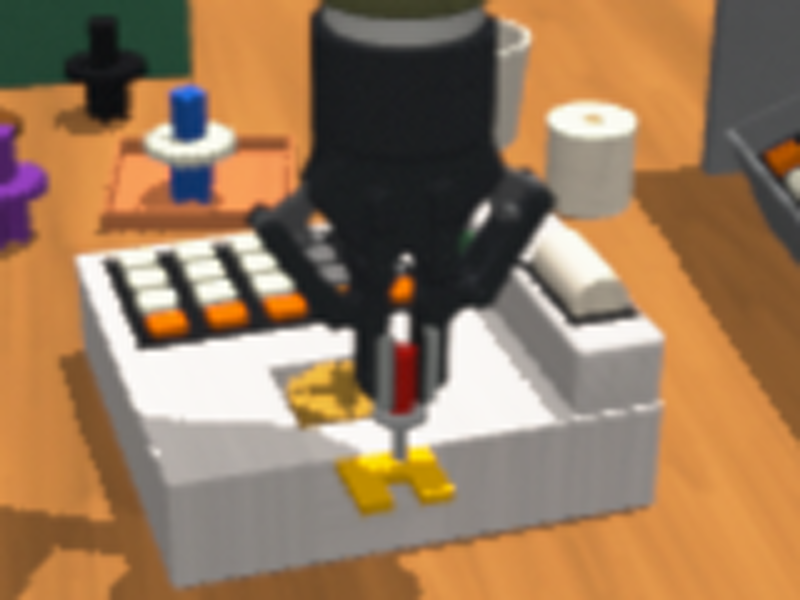

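View pics/w5.png

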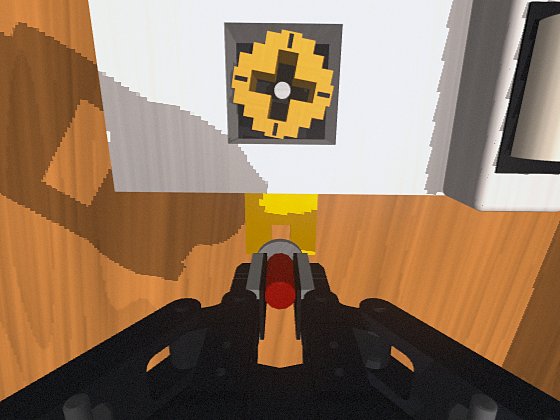

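The pin is out of the hub. The socket and plunger are visible at (282,88), and the pin is over the lug, whose slot end is at about (282,228). I measure the slot, and the hub again.

```bash
python3 - <<'E'
from h import *
import pickle
st,p,d=pickle.load(open("pics/w5.pkl","rb"))
crop(p[:,:,::-1],215,15,350,150,5,"pics/w5a.png")
crop(p[:,:,::-1],235,180,330,320,5,"pics/w5b.png")
E
```

```text
(no output)
```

View pics/w5a.png

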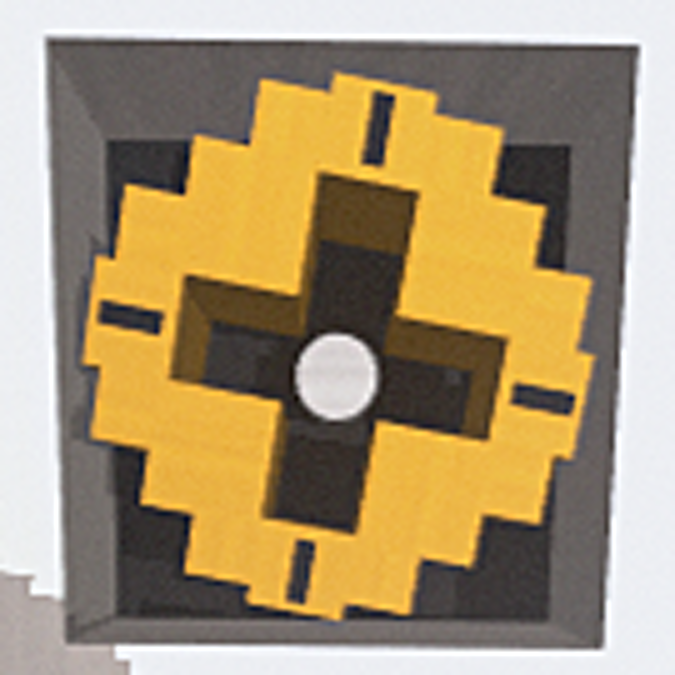

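View pics/w5b.png

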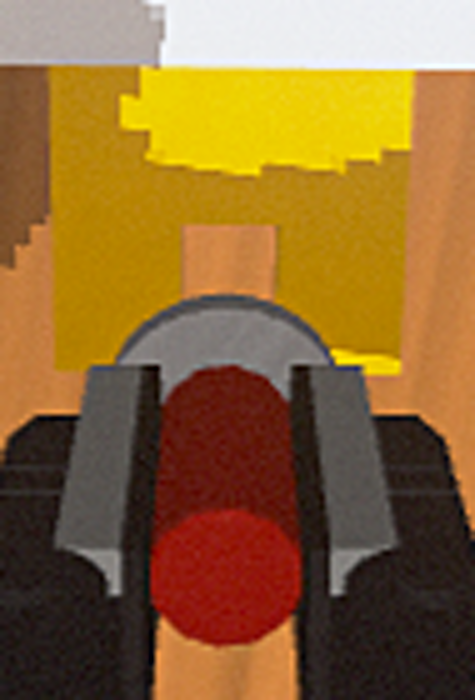

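```bash
python3 - <<'E'
from h import *
import pickle
st,p,d=pickle.load(open("pics/w5.pkl","rb"))
an=lambda v:np.degrees(np.arctan2(v[1],v[0]))
q=lambda x,y,z: ray_z("wrist",x/5+215,y/5+15,z,st)[:2]
T,Rr,B,L=[q(*a,.06) for a in [(379,129),(543,398),(300,572),(130,317)]]
print("hub",(T+B+L+Rr)/4,an(T-B),an(Rr-L))
S=[q(*a,.06) for a in [(318,174),(417,191),(263,518),(357,534),(187,276),(172,379),(505,343),(489,440)]]
print("slots",(S[0]+S[1]+S[2]+S[3])/4,(S[4]+S[5]+S[6]+S[7])/4,an(S[0]+S[1]-S[2]-S[3]),an(S[6]+S[7]-S[4]-S[5]))
print("plunger",q(337,377,.036))
Rt=R.from_quat(st["tcp_rot"]).as_matrix()
q=lambda x,y,z: ray_z("wrist",x/5+235,y/5+180,z,st)
t=lambda w:(Rt.T@(w-st["tcp_pos"])).round(4)
i=(q(183,226,.06)+q(277,226,.06))/2; print("slot end",t(i), "lug mid",t((q(52,100,.06)+q(412,100,.06))/2)); print("pin",t(q(226,578,st["tcp_pos"][2]+.0252)))
E
```

```text
hub [ 0.51340096 -0.04495185] 87.51636598325179 -2.2088033771308475
slots [ 0.51341851 -0.04504839] [ 0.51354446 -0.04512658] 88.16473933274061 -2.486812956579367
plunger [ 0.51349987 -0.04507475]
slot end [0.0069 0.0005 0.0447] lug mid [0.0231 0.0007 0.0447]
pin [-0.0002 -0.0001 -0.0252]
```

Emit:
jog_arm:
  motion:
    - [0,0,0,0.0007,0.0005,0,1]
    - [0,0,0,0,0,0.006,1]
    - [0,0,0,0,0,0.006,1]
    - [0,0,0,0,0,0.006,1]
    - [0,0,0,0,0,0.006,1]
    - [0,0,0,0,0,0.006,1]
    - [0,0,0,0,0,0.003,1]
    - [0,0,0,0,0,0.0025,1]
    - [0,0,0,0,0,0,1]
    - [0,0,0,0,0,0,1]

```text
clock: 6.95
tcp_pos: [0.5251, -0.1307, 0.0694]
tcp_rot: [0.655, 0.756, 0.0, 0.0]
ft_force: [-0.0, -0.1, -0.5]
opening: 0.0122
```

```bash
python3 - <<'E'
from plan import *
import pickle
p,d=vision.grab_frame("side");crop(p[:,:,::-1],210,140,370,260,5,"pics/s6c.png")
st=bot.state();p,d=vision.grab_frame("wrist");pickle.dump((st,p,d),open("pics/w6.pkl","wb"))
crop(p[:,:,::-1],215,180,345,330,5,"pics/w6c.png")
print(st["clock"],st["tcp_pos"],st["ft_force"],st["opening"])
E
```

```text
7.0 [ 0.52508212 -0.13073706  0.06939185] [ 0.21195285 -0.11481362 -0.68204446] 0.012597015163808949
```

View pics/s6c.png

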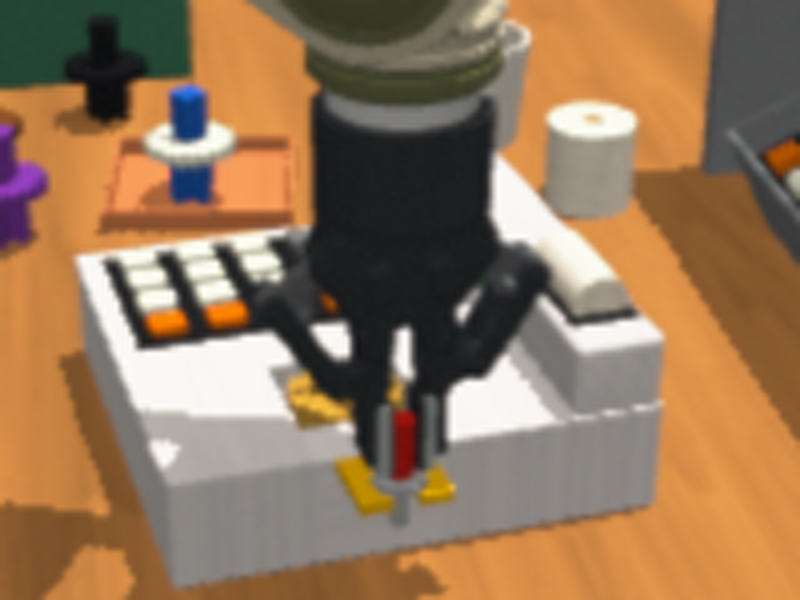

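View pics/w6c.png

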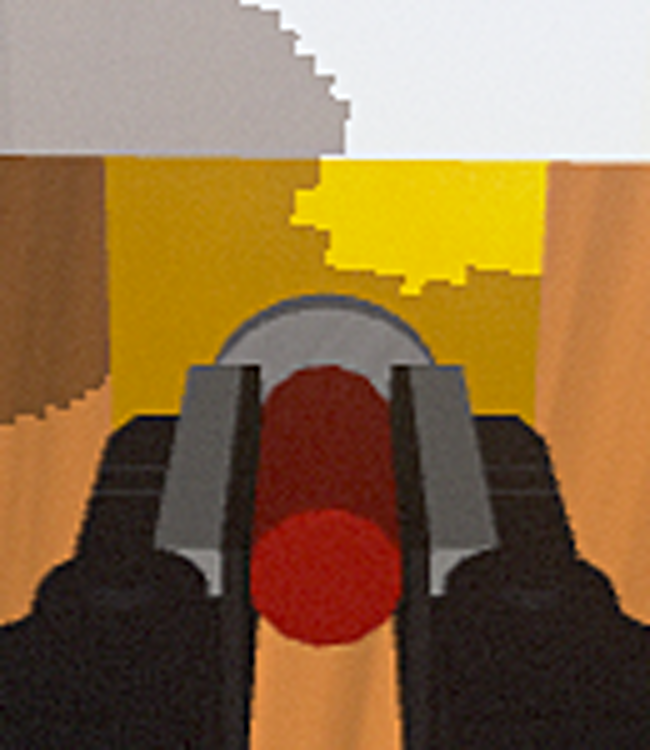

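The shaft is through the notch: its tip shows below the lug at (400,515) in the side crop, and the flange is at lug level. I lower it slightly until it touches, release, and go straight up.

Emit:
jog_arm:
  motion:
    - [0,0,0,0,0,0.0005,1]
    - [0,0,0,0,0,0.0003,1]
    - [0,0,0,0,0,0,0.85]
    - [0,0,0,0,0,0,0.6]
    - [0,0,0,0,0,0,0.4]
    - [0,0,0,0,0,-0.01,0.4]
    - [0,0,0,0,0,-0.025,0.4]
    - [0,0,0,0,0,-0.03,0.4]
    - [0,0,0,0,0,-0.035,0.4]
    - [0,0,0,0,0,-0.035,0.4]

```text
clock: 8.3
tcp_pos: [0.5249, -0.1306, 0.2053]
tcp_rot: [0.655, 0.756, 0.0, 0.0]
ft_force: [0.1, -0.2, -0.6]
opening: 0.051
```

```bash
python3 - <<'E'
from plan import *
import pickle
p,d=vision.grab_frame("side");crop(p[:,:,::-1],210,140,370,260,5,"pics/s7c.png")
st=bot.state();p,d=vision.grab_frame("wrist")
cv2.imwrite("pics/w7.png",p[:,:,::-1])
print(st["clock"],st["tcp_pos"],st["ft_force"],st["opening"],st["qpos"].round(3))
# gear height from the scene/side
for n in("scene","side"):
    D=np.load(f"pics/{n}0_d.npy");P=cloud(n,D)
    m=(abs(P[...,0]-.47)<.06)&(abs(P[...,1]-.29)<.06)&(P[...,2]>.062)&(P[...,2]<.09)
    print(n,m.sum(),P[m].mean(0),P[m].min(0),P[m].max(0))
    m=(abs(P[...,0]-.47)<.06)&(abs(P[...,1]-.29)<.06)&(P[...,2]>.03)&(P[...,2]<.06)
    print(n,m.sum(),P[m].mean(0),P[m].min(0),P[m].max(0))
E
```

```text
8.35 [ 0.52643939 -0.13131292  0.20998901] [ 0.03483191 -0.55411289  4.6485678 ] 0.05137062351340556 [-0.463  0.38   1.362  0.     1.391 -0.605]
scene 50 [0.47480758 0.31192173 0.07171101] [0.46247989 0.30101688 0.06214875] [0.48405829 0.32193847 0.07815129]
scene 211 [0.4776502  0.31225542 0.04352165] [0.44123596 0.28111031 0.03268765] [0.50358832 0.33898157 0.05920059]
side 45 [0.47099462 0.3067057  0.07152368] [0.45998005 0.29607868 0.06265327] [0.4824881  0.31931722 0.07867304]
side 142 [0.47044541 0.30205132 0.04541726] [0.44274523 0.28085495 0.03058168] [0.49829716 0.33682603 0.05981576]
```

View pics/s7c.png

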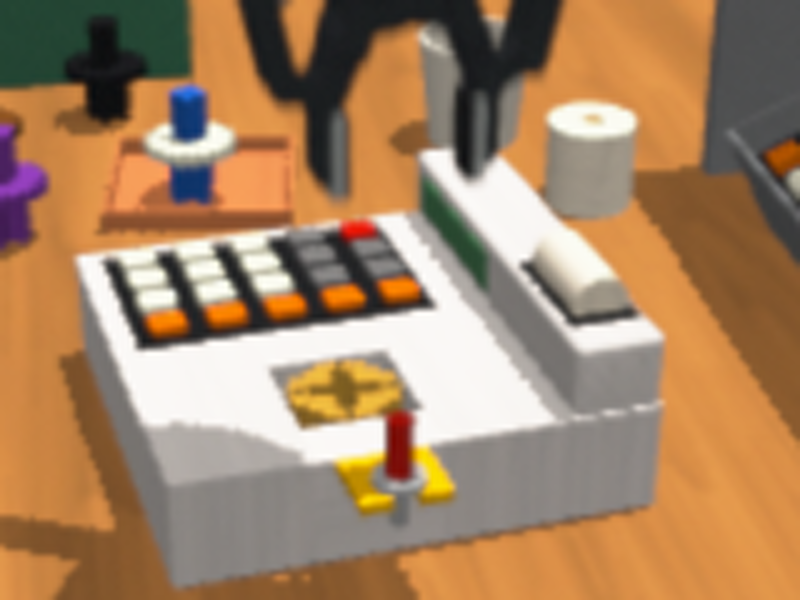

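View pics/w7.png

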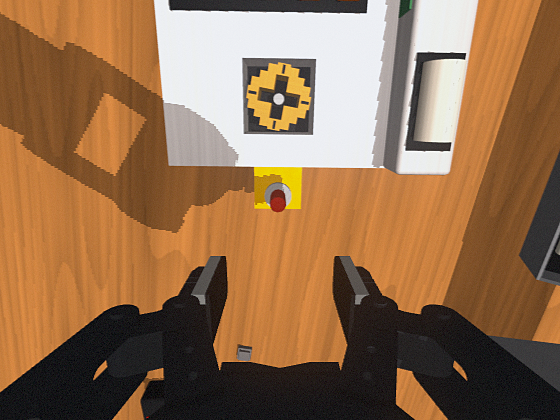

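The pin hangs upright in the notch: the flange sits on the lug, and the gripper is clear and open. Next I go over to look at the gear.

Emit:
jog_arm:
  motion:
    - [0,0,0,0.035,0.0,0,0.3]
    - [0,0,0,0.043,0.0005,0,0.3]
    - [0,0,0,0.045,0.0005,0,0.3]
    - [0,0,0,0.045,0.0005,0,0.3]
    - [0,0,0,0.045,0.0005,0,0.3]
    - [0,0,0,0.045,0.0005,0,0.3]
    - [0,0,0,0.045,0.0005,0,0.3]
    - [0,0,0,0.045,0.0005,0,0.3]
    - [0,0,0,0.044,0,0,0.3]
    - [0,0,0,0,0,0,0.3]

```text
clock: 9.65
tcp_pos: [0.472, 0.26, 0.2032]
tcp_rot: [0.654, 0.757, -0.0, -0.0]
ft_force: [0.4, -0.2, -0.4]
opening: 0.0598
```

```bash
python3 - <<'E'
from plan import *
import pickle
for i in range(2): vision.grab_frame("wrist")
st=bot.state();p,d=vision.grab_frame("wrist");pickle.dump((st,p,d),open("pics/w8.pkl","wb"))
cv2.imwrite("pics/w8.png",p[:,:,::-1])
print(st["clock"],st["tcp_pos"],st["qd"].round(3),st["qpos"].round(2))
E
```

```text
9.75 [0.47273256 0.25774351 0.20325188] [-0.029 -0.005  0.002  0.002 -0.     0.001] [ 0.28  0.38  1.38 -0.    1.38  0.14]
```

View pics/w8.png

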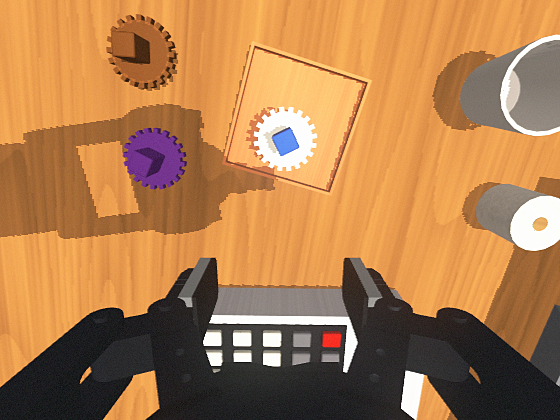

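The white gear with the blue grip is in the tray at (285,141). The purple one is at (155,157) and the brown one at (142,50), so the right one is clear.

```bash
python3 - <<'E'
from h import *
import pickle
st,p,d=pickle.load(open("pics/w8.pkl","rb"))
crop(p[:,:,::-1],240,95,330,185,8,"pics/w8c.png")
P=cloud("wrist",d,st); print(P[141,285],P[141,310],P[105,320])
E
```

```text
[0.46912172 0.3100975  0.07647698] [0.49280258 0.31126969 0.04491148] [0.50107765 0.34584334 0.002535  ]
```

View pics/w8c.png

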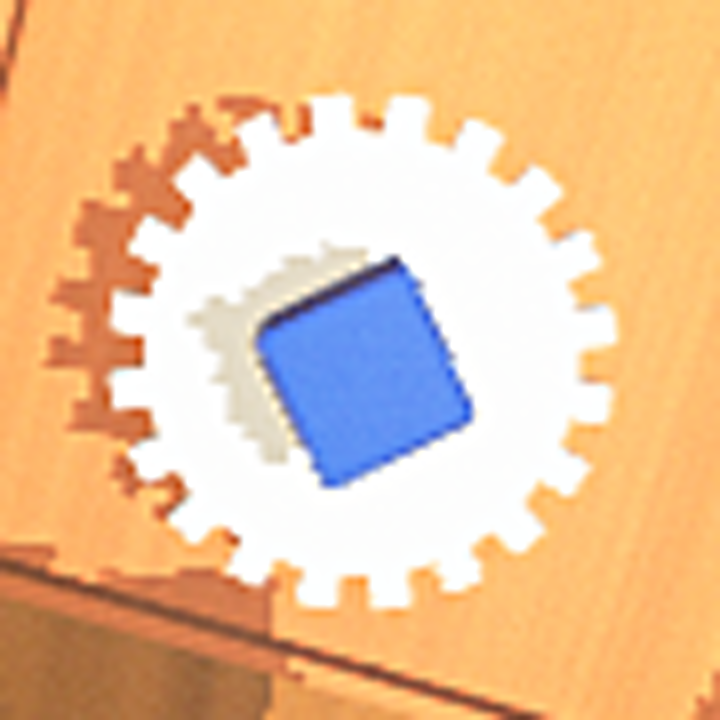

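```bash
python3 - <<'E'
from h import *
import pickle
st,p,d=pickle.load(open("pics/w8.pkl","rb"))
q=lambda x,y,z: ray_z("wrist",x/8+240,y/8+95,z,st)[:2]
an=lambda v:np.degrees(np.arctan2(v[1],v[0]))
a,b,c,e=[q(*k,.077) for k in [(402,270),(472,412),(330,486),(262,335)]]
print("grip c",(a+b+c+e)/4,"sides",[np.linalg.norm(m).round(4) for m in (a-b,b-c,c-e,e-a)],"angs",[an(m).round(1)%90 for m in (a-b,b-c,c-e,e-a)])
print("disc",q(363,351,.045),"diam",np.linalg.norm(q(108,351,.045)-q(618,351,.045)))
from plan import plan
for y in (92+0,): pass
E
```

```text
grip c [0.46990116 0.30938219] sides [np.float64(0.0161), np.float64(0.0166), np.float64(0.0169), np.float64(0.0157)] angs [np.float64(35.7), np.float64(35.6), np.float64(32.7), np.float64(32.599999999999994)]
disc [0.4699808  0.30990216] diam 0.058826009942753325
```

Grip centre (0.470, 0.3095) and disc centre (0.470, 0.310) agree. The grip's sides are at about 34.2° (mod 90°), so I'll take tool yaw 124.2°.

```bash
python3 -c "
from plan import *
plan([.4700,.3096,.110],124.2,6,0.3)"
```

```text
turn total deg [-3.000e-02  1.000e-02 -2.607e+01] dist [-0.003   0.0524 -0.0934] clock 9.8
[np.float64(-0.001), np.float64(0.0), np.float64(-0.543), np.float64(0.0087), np.float64(0.0008), np.float64(0.0156), 0.3]
[np.float64(-0.001), np.float64(0.0), np.float64(-0.543), np.float64(0.0086), np.float64(0.0014), np.float64(0.0156), 0.3]
[np.float64(-0.001), np.float64(0.0), np.float64(-0.543), np.float64(0.0085), np.float64(0.0021), np.float64(0.0156), 0.3]
[np.float64(-0.001), np.float64(0.0), np.float64(-0.543), np.float64(0.0083), np.float64(0.0027), np.float64(0.0156), 0.3]
[np.float64(-0.001), np.float64(0.0), np.float64(-0.543), np.float64(0.0081), np.float64(0.0033), np.float64(0.0156), 0.3]
[np.float64(-0.001), np.float64(0.0), np.float64(-0.543), np.float64(0.0078), np.float64(0.0039), np.float64(0.0156), 0.3]
```

Emit:
jog_arm:
  motion:
    - [0,0,-0.543,0.0087,0.0008,0.0155,0.3]
    - [0,0,-0.543,0.0086,0.0014,0.0155,0.3]
    - [0,0,-0.543,0.0085,0.0021,0.0155,0.3]
    - [0,0,-0.543,0.0083,0.0027,0.0155,0.3]
    - [0,0,-0.543,0.0081,0.0033,0.0155,0.3]
    - [0,0,-0.543,0.0078,0.0039,0.0155,0.3]
    - [0,0,0,0,0,0,0.3]
    - [0,0,0,0,0,0,0.3]
    - [0,0,0,0,0,0,0.3]
    - [0,0,0,0,0,0,0.3]

```text
clock: 11.05
tcp_pos: [0.4703, 0.3099, 0.111]
tcp_rot: [0.468, 0.884, 0.0, 0.0]
ft_force: [-0.4, 0.1, 0.3]
opening: 0.0602
```

```bash
python3 - <<'E'
from plan import *
import pickle
st=bot.state();p,d=vision.grab_frame("wrist");pickle.dump((st,p,d),open("pics/w9.pkl","wb"))
crop(p[:,:,::-1],190,170,370,330,4,"pics/w9.png")
print(st["qd"].round(3),st["tcp_pos"])
plan([.4700,.3096,.049],124.2,6,0.3)
E
```

```text
[ 0.002  0.004  0.001 -0.     0.001 -0.001] [0.4703     0.3099213  0.11097475]
turn total deg [ 0.03  0.01 -0.02] dist [-0.0002 -0.0004 -0.0619] clock 11.1
[np.float64(0.001), np.float64(0.0), np.float64(-0.0), np.float64(-0.0), np.float64(-0.0001), np.float64(0.0103), 0.3]
[np.float64(0.001), np.float64(0.0), np.float64(-0.0), np.float64(-0.0), np.float64(-0.0001), np.float64(0.0103), 0.3]
[np.float64(0.001), np.float64(0.0), np.float64(-0.0), np.float64(-0.0), np.float64(-0.0001), np.float64(0.0103), 0.3]
[np.float64(0.001), np.float64(0.0), np.float64(-0.0), np.float64(-0.0), np.float64(-0.0001), np.float64(0.0103), 0.3]
[np.float64(0.001), np.float64(0.0), np.float64(-0.0), np.float64(-0.0), np.float64(-0.0001), np.float64(0.0103), 0.3]
[np.float64(0.001), np.float64(0.0), np.float64(-0.0), np.float64(-0.0), np.float64(-0.0001), np.float64(0.0103), 0.3]
```

View pics/w9.png

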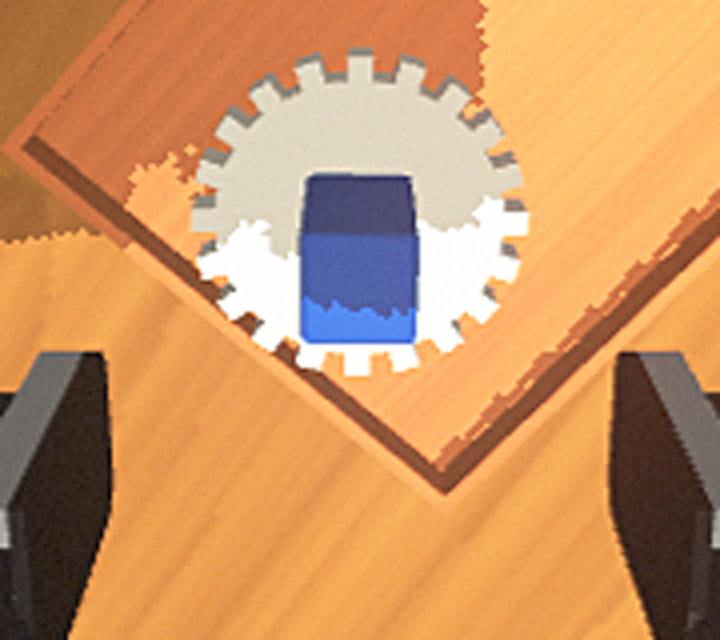

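The grip is square to the jaws and centred: the grip is at about 359 and the finger midpoint at about 361 in the crop. I go down and grip it.

Emit:
jog_arm:
  motion:
    - [0,0,0,0,0,0.012,0.3]
    - [0,0,0,0,0,0.013,0.35]
    - [0,0,0,0,0,0.013,0.4]
    - [0,0,0,0,0,0.013,0.4]
    - [0,0,0,0,0,0.011,0.4]
    - [0,0,0,0,0,0,0.5]
    - [0,0,0,0,0,0,1]
    - [0,0,0,0,0,0,1]
    - [0,0,0,0,0,0,1]
    - [0,0,0,0,0,0,1]
  force: 80

```text
clock: 12.35
tcp_pos: [0.4704, 0.3103, 0.0491]
tcp_rot: [0.468, 0.884, 0.001, 0.0]
ft_force: [0.0, 1.1, 6.1]
opening: 0.0166
```

```bash
python3 - <<'E'
from plan import *
import pickle
st=bot.state();p,d=vision.grab_frame("wrist");pickle.dump((st,p,d),open("pics/w10.pkl","wb"))
crop(p[:,:,::-1],160,160,400,340,3,"pics/w10.png")
print(st["qd"].round(3),st["tcp_pos"],st["ft_force"],st["opening"])
E
```

```text
[-0.001  0.001 -0.001  0.002 -0.     0.   ] [0.47044128 0.31029302 0.04909816] [0.04678906 1.08055361 6.08952502] 0.016567256234796806
```

View pics/w10.png

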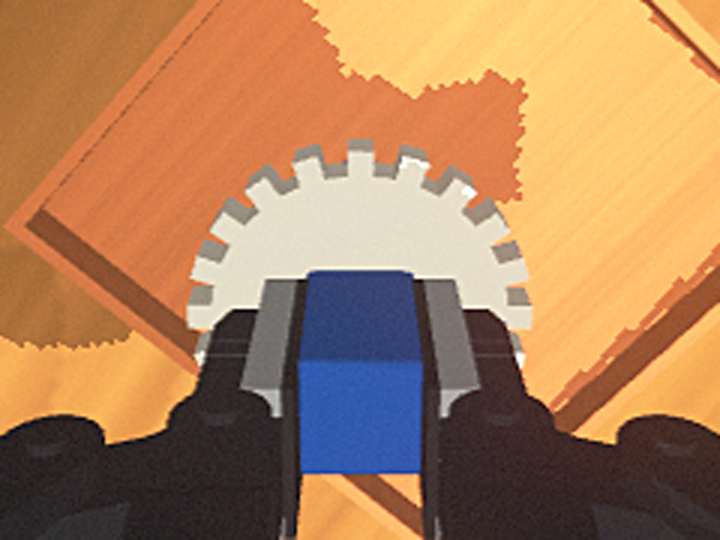

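```bash
python3 - <<'E'
from plan import *
import pickle
st,p,d=pickle.load(open("pics/w10.pkl","rb"))
Rt=R.from_quat(st["tcp_rot"]).as_matrix()
for x,y in[(361,417),(302,360),(422,360),(420,473),(298,473)]:
    w=ray_z("wrist",x/3+160,y/3+160,.077,st);print((Rt.T@(w-st["tcp_pos"])).round(4))
st=bot.state();st["tcp_pos"]=st["tcp_pos"]+np.array([0,0,.112])
plan([.5134,-.0452,.16],87.55,14,1,st=st)
E
```

```text
[ 0.0002 -0.0004 -0.0279]
[ 0.0088 -0.0083 -0.0279]
[ 0.0088  0.0078 -0.0279]
[-0.0087  0.0078 -0.0279]
[-0.0087 -0.0092 -0.0279]
turn total deg [ 8.000e-02 -1.000e-02  3.666e+01] dist [ 0.0429 -0.3555 -0.0011] clock 12.4
[np.float64(0.001), np.float64(-0.0), np.float64(0.327), np.float64(-0.0227), np.float64(-0.0117), np.float64(0.0001), 1]
[np.float64(0.001), np.float64(-0.0), np.float64(0.327), np.float64(-0.0232), np.float64(-0.0107), np.float64(0.0001), 1]
[np.float64(0.001), np.float64(-0.0), np.float64(0.327), np.float64(-0.0237), np.float64(-0.0096), np.float64(0.0001), 1]
[np.float64(0.001), np.float64(-0.0), np.float64(0.327), np.float64(-0.0241), np.float64(-0.0085), np.float64(0.0001), 1]
[np.float64(0.001), np.float64(-0.0), np.float64(0.327), np.float64(-0.0245), np.float64(-0.0074), np.float64(0.0001), 1]
[np.float64(0.001), np.float64(-0.0), np.float64(0.327), np.float64(-0.0248), np.float64(-0.0063), np.float64(0.0001), 1]
[np.float64(0.001), np.float64(-0.0), np.float64(0.327), np.float64(-0.0251), np.float64(-0.0051), np.float64(0.0001), 1]
[np.float64(0.001), np.float64(-0.0), np.float64(0.327), np.float64(-0.0253), np.float64(-0.004), np.float64(0.0001), 1]
[np.float64(0.001), np.float64(-0.0), np.float64(0.327), np.float64(-0.0254), np.float64(-0.0028), np.float64(0.0001), 1]
[np.float64(0.001), np.float64(-0.0), np.float64(0.327), np.float64(-0.0255), np.float64(-0.0017), np.float64(0.0001), 1]
[np.float64(0.001), np.float64(-0.0), np.float64(0.327), np.float64(-0.0256), np.float64(-0.0005), np.float64(0.0001), 1]
[np.float64(0.001), np.float64(-0.0), np.float64(0.327), np.float64(-0.0256), np.float64(0.0007), np.float64(0.0001), 1]
[np.float64(0.001), np.float64(-0.0), np.float64(0.327), np.float64(-0.0255), np.float64(0.0018), np.float64(0.0001), 1]
[np.float64(0.001), np.float64(-0.0), np.float64(0.327), np.float64(-0.0254), np.float64(0.003), np.float64(0.0001), 1]
```

The gear is held centred: within 0.2 mm in x and 0.4 mm in y of the tool. I lift it first, then move towards the hub.

Emit:
jog_arm:
  motion:
    - [0,0,0,0,0,-0.02,1]
    - [0,0,0,0,0,-0.03,1]
    - [0,0,0,0,0,-0.032,1]
    - [0,0,0,0,0,-0.03,1]
    - [0,0,0.327,-0.0227,-0.0117,0,1]
    - [0,0,0.327,-0.0232,-0.0107,0,1]
    - [0,0,0.327,-0.0237,-0.0096,0,1]
    - [0,0,0.327,-0.0241,-0.0085,0,1]
    - [0,0,0.327,-0.0245,-0.0074,0,1]
    - [0,0,0.327,-0.0248,-0.0063,0,1]

```text
clock: 13.65
tcp_pos: [0.4882, 0.157, 0.1601]
tcp_rot: [0.585, 0.811, -0.0, -0.0]
ft_force: [-0.4, 0.5, -1.0]
opening: 0.017
```

Emit:
jog_arm:
  motion:
    - [0,0,0.327,-0.0251,-0.0051,0,1]
    - [0,0,0.327,-0.0253,-0.004,0,1]
    - [0,0,0.327,-0.0254,-0.0028,0,1]
    - [0,0,0.327,-0.0255,-0.0017,0,1]
    - [0,0,0.327,-0.0256,-0.0005,0,1]
    - [0,0,0.327,-0.0256,0.0007,0,1]
    - [0,0,0.327,-0.0255,0.0018,0,1]
    - [0,0,0.327,-0.0204,0.003,0,1]
    - [0,0,0,-0.005,0,0,1]
    - [0,0,0,0,0,0,1]

```text
clock: 14.9
tcp_pos: [0.5128, -0.0451, 0.1604]
tcp_rot: [0.722, 0.692, -0.0, -0.0]
ft_force: [-0.2, 0.5, -1.3]
opening: 0.0168
```

```bash
python3 - <<'E'
from plan import *
import pickle
vision.grab_frame("wrist")
p,d=vision.grab_frame("side");cv2.imwrite("pics/s11.png",p[:,:,::-1]);crop(p[:,:,::-1],210,100,370,260,5,"pics/s11c.png")
st=bot.state();p,d=vision.grab_frame("wrist");pickle.dump((st,p,d),open("pics/w11.pkl","wb"))
cv2.imwrite("pics/w11.png",p[:,:,::-1])
print(st["clock"],st["qd"].round(3),st["tcp_pos"],st["ft_force"],st["opening"])
plan([.5134,-.0452,.112],87.55,6,1)
E
```

```text
15.0 [ 0.004  0.001 -0.001  0.    -0.     0.002] [ 0.51286496 -0.04462379  0.16049893] [ 0.24518883 -0.4974442  -0.72219096] 0.01663152179432634
turn total deg [-0.01 -0.01  0.1 ] dist [ 0.0005 -0.0006 -0.0485] clock 15.05
[np.float64(-0.0), np.float64(-0.0), np.float64(0.002), np.float64(-0.0001), np.float64(0.0001), np.float64(0.0081), 1]
[np.float64(-0.0), np.float64(-0.0), np.float64(0.002), np.float64(-0.0001), np.float64(0.0001), np.float64(0.0081), 1]
[np.float64(-0.0), np.float64(-0.0), np.float64(0.002), np.float64(-0.0001), np.float64(0.0001), np.float64(0.0081), 1]
[np.float64(-0.0), np.float64(-0.0), np.float64(0.002), np.float64(-0.0001), np.float64(0.0001), np.float64(0.0081), 1]
[np.float64(-0.0), np.float64(-0.0), np.float64(0.002), np.float64(-0.0001), np.float64(0.0001), np.float64(0.0081), 1]
[np.float64(-0.0), np.float64(-0.0), np.float64(0.002), np.float64(-0.0001), np.float64(0.0001), np.float64(0.0081), 1]
```

View pics/w11.png

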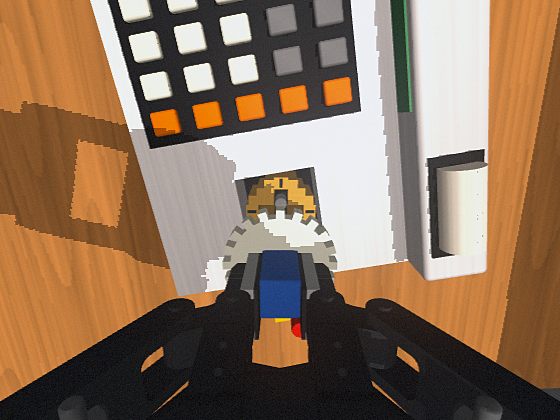

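View pics/s11c.png

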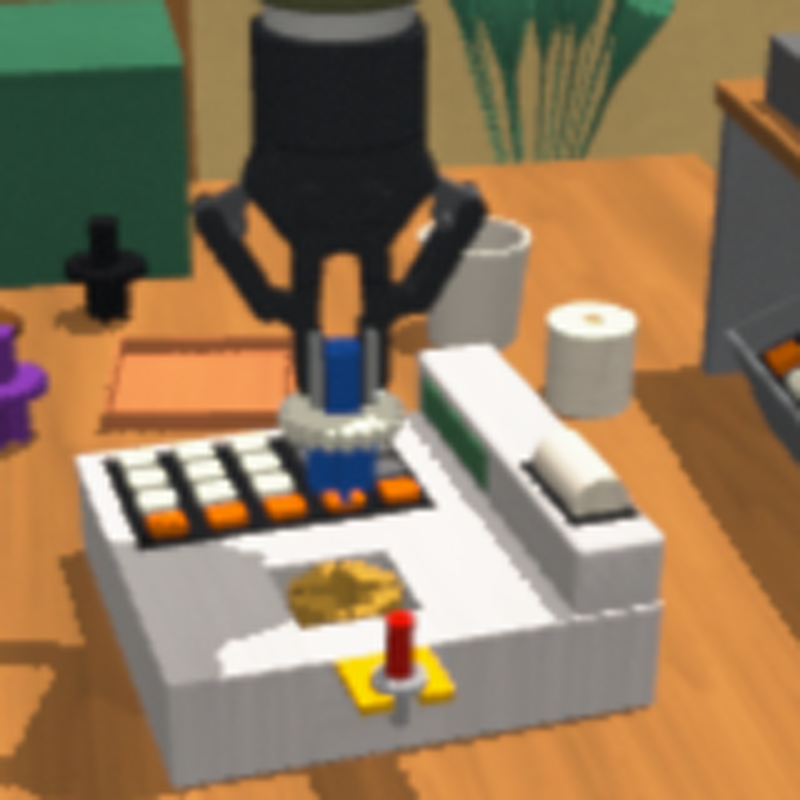

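The tray is empty, the pin is still hanging, and the gear is over the hub with its fins square to the arms. I start the insertion, stopping about 12 mm in to check the force.

Emit:
jog_arm:
  motion:
    - [0,0,0,-0.0006,0.0005,0.01,1]
    - [0,0,0,0,0,0.012,1]
    - [0,0,0,0,0,0.012,1]
    - [0,0,0,0,0,0.01,1]
    - [0,0,0,0,0,0.005,1]
    - [0,0,0,0,0,0.004,1]
    - [0,0,0,0,0,0.004,1]
    - [0,0,0,0,0,0.004,1]
    - [0,0,0,0,0,0.004,1]
    - [0,0,0,0,0,0,1]
  force: 110

```text
clock: 16.3
tcp_pos: [0.5134, -0.0459, 0.0953]
tcp_rot: [0.722, 0.692, -0.0, -0.0]
ft_force: [0.3, -0.6, -1.3]
opening: 0.0166
```

```bash
python3 - <<'E'
from plan import *
import pickle
p,d=vision.grab_frame("side");crop(p[:,:,::-1],230,140,350,260,6,"pics/s12c.png")
st=bot.state();p,d=vision.grab_frame("wrist");pickle.dump((st,p,d),open("pics/w12.pkl","wb"))
crop(p[:,:,::-1],180,140,380,340,4,"pics/w12.png")
print(st["clock"],st["qd"].round(3),st["tcp_pos"],st["ft_force"],st["wrist_torque"],st["opening"])
E
```

```text
16.35 [-0.    -0.004 -0.003  0.     0.003  0.001] [ 0.51349827 -0.04595001  0.09544814] [ 0.28519582 -0.17022427 -1.00008955] [-0.05242817  0.04438929  0.01201925] 0.01632487490413946
```

View pics/s12c.png

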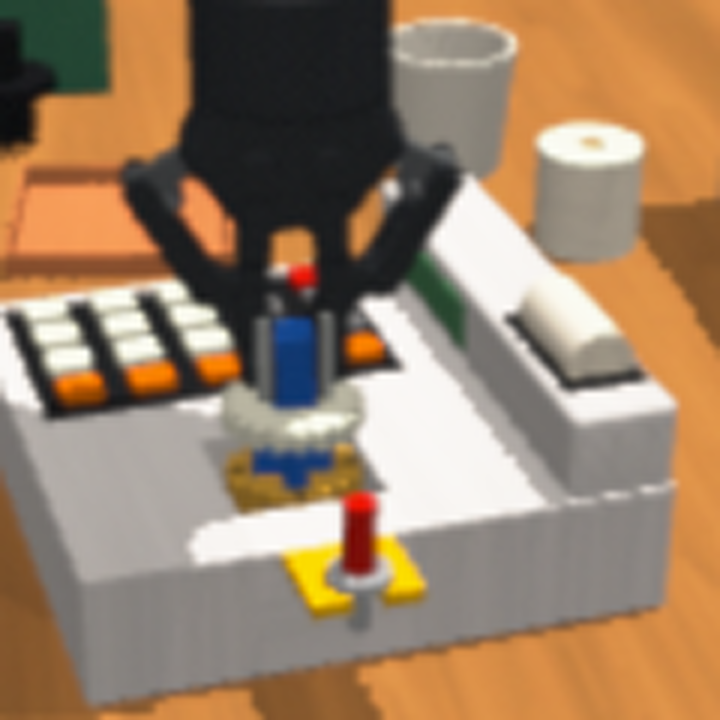

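View pics/w12.png

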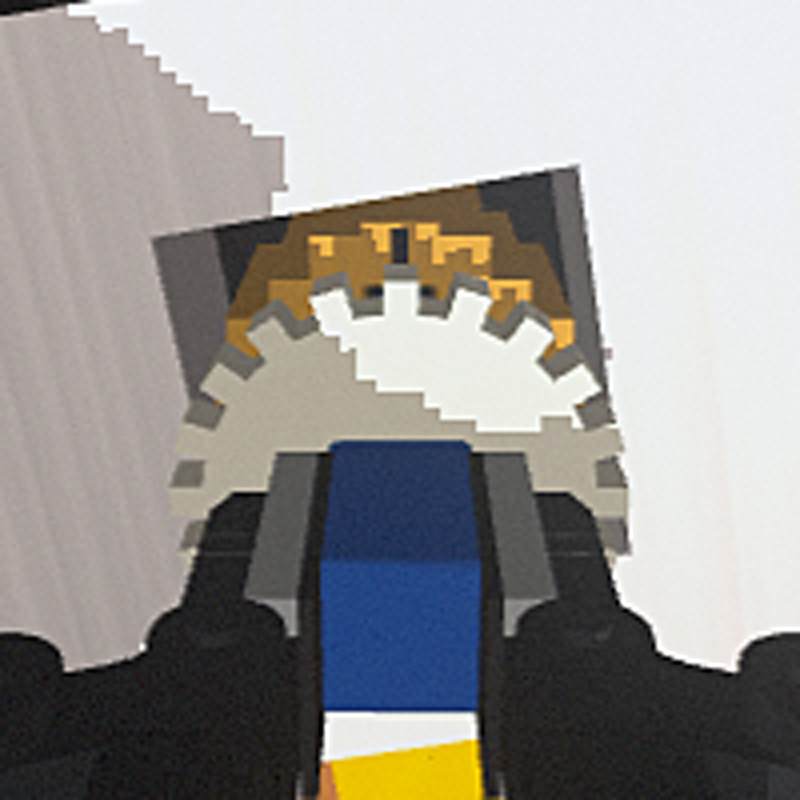

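The fins are in the socket with no side force, and the black line is centred at (400,245). I press on down to about 1 mm above home.

Emit:
jog_arm:
  motion:
    - [0,0,0,0.0006,0,0.003,1]
    - [0,0,0,0,0,0.003,1]
    - [0,0,0,0,0,0.003,1]
    - [0,0,0,0,0,0.003,1]
    - [0,0,0,0,0,0.003,1]
    - [0,0,0,0,0,0.003,1]
    - [0,0,0,0,0,0.002,1]
    - [0,0,0,0,0,0.002,1]
    - [0,0,0,0,0,0.001,1]
    - [0,0,0,0,0,0,1]

```text
clock: 17.65
tcp_pos: [0.5136, -0.0454, 0.073]
tcp_rot: [0.722, 0.692, 0.0, 0.0]
ft_force: [-1.7, 0.0, 7.4]
opening: 0.0162
```

```bash
python3 - <<'E'
from plan import *
st=bot.state()
print(st["clock"],st["tcp_pos"],st["ft_force"],st["wrist_torque"],st["opening"])
E
```

```text
17.65 [ 0.51362835 -0.04537632  0.07297842] [-1.73955941  0.01087205  7.42945943] [0.10563258 0.52334711 0.00383008] 0.0162281435181764
```

Emit:
jog_arm:
  motion:
    - [0,0,0,0,0,0.0005,1]
    - [0,0,0,0,0,0.0005,1]
    - [0,0,0,0,0,0.0003,1]
    - [0,0,0,0,0,0,1]
    - [0,0,0,0,0,0,1]
    - [0,0,0,0,0,0,1]
    - [0,0,0,0,0,0,1]
    - [0,0,0,0,0,0,1]
    - [0,0,0,0,0,0,1]
    - [0,0,0,0,0,0,1]

```text
clock: 18.9
tcp_pos: [0.5136, -0.0454, 0.0722]
tcp_rot: [0.722, 0.692, 0.0, 0.0]
ft_force: [-4.0, 0.1, 12.8]
opening: 0.016
```

```bash
python3 - <<'E'
from plan import *
import pickle
p,d=vision.grab_frame("side");crop(p[:,:,::-1],230,140,350,260,6,"pics/s13c.png")
st=bot.state();p,d=vision.grab_frame("wrist");pickle.dump((st,p,d),open("pics/w13.pkl","wb"))
crop(p[:,:,::-1],180,140,380,340,4,"pics/w13.png")
print(st["clock"],st["tcp_pos"],st["ft_force"],st["wrist_torque"],st["opening"])
P=cloud("wrist",d,st);print("disc z",[P[v,u,2].round(4) for v,u in [(222,280),(225,270),(228,300)]], "deck z",P[160,180].round(4),P[170,340].round(4), "grip top",P[300,280].round(4))
E
```

```text
18.95 [ 0.51362666 -0.04539656  0.07221581] [-3.96609001  0.70280496 12.66994894] [ 0.15086143  0.8032911  -0.01445724] 0.0161281440809769
disc z [np.float64(0.068), np.float64(0.0683), np.float64(0.0689)] deck z [0.4674 0.008  0.0604] [ 5.448e-01 -1.000e-04  6.000e-02] grip top [ 0.5136 -0.0453  0.1012]
```

View pics/s13c.png

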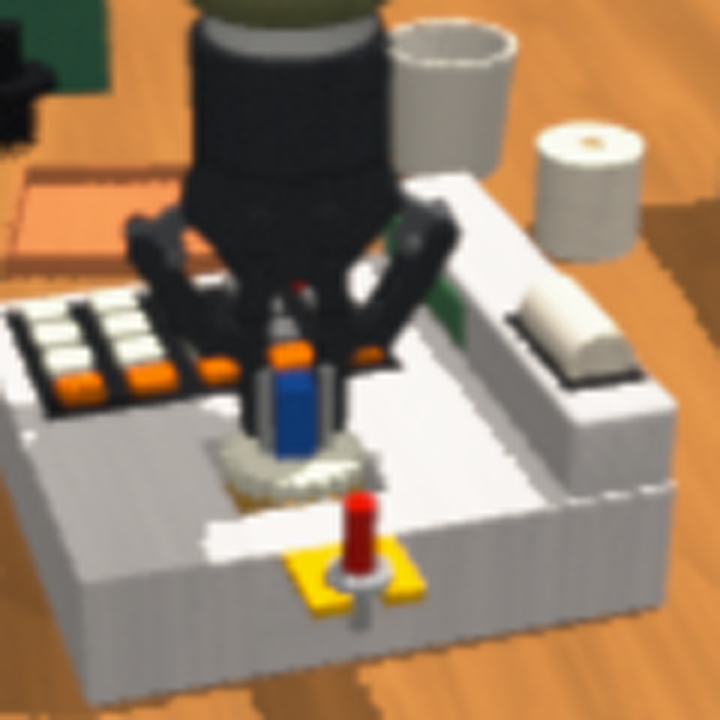

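View pics/w13.png

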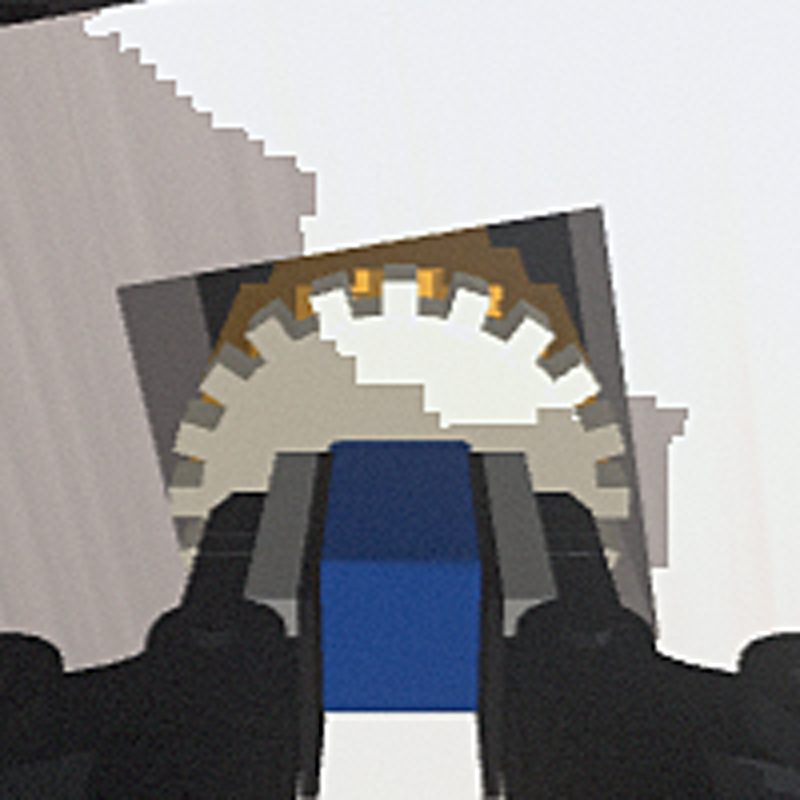

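The force rose by 5.3 N over the last 0.8 mm, well above the spring's rate, and the disc's top reads 0.068 m. So the gear is touching the hub. I ease the small sideways load and press slightly more, to have some margin over the spring.

Emit:
jog_arm:
  motion:
    - [0,0,0,0,-0.0003,0.0003,1]
    - [0,0,0,0,-0.0002,0.0003,1]
    - [0,0,0,0,0,0.0003,1]
    - [0,0,0,0,0,0,1]
    - [0,0,0,0,0,0,1]
    - [0,0,0,0,0,0,1]
    - [0,0,0,0,0,0,1]
    - [0,0,0,0,0,0,1]
    - [0,0,0,0,0,0,1]
    - [0,0,0,0,0,0,1]

```text
clock: 20.25
tcp_pos: [0.5136, -0.0454, 0.0721]
tcp_rot: [0.722, 0.692, 0.001, 0.001]
ft_force: [-4.6, 1.0, 19.2]
opening: 0.0163
```

```bash
python3 - <<'E'
from plan import *
import pickle
st=bot.state();p,d=vision.grab_frame("wrist")
print(st["clock"],st["tcp_pos"],st["tcp_rot"],st["ft_force"],st["wrist_torque"],st["opening"])
P=cloud("wrist",d,st);print("disc z",np.median(P[218:240,265:300,2]),"deck z",np.median(P[150:175,320:340,2]),np.median(P[150:180,400:420,2]),"grip top",np.median(P[290:310,270:290,2]))
E
```

```text
20.25 [ 0.5136052  -0.04540617  0.07212545] [7.21773093e-01 6.92128435e-01 6.50905589e-04 1.18643352e-03] [-4.5759839   0.96894859 19.21188381] [0.35773211 0.802353   0.04079325] 0.016261972773856673
disc z 0.06849485969337699 deck z 0.0605496351370126 0.06057650738238847 grip top 0.10046570313197473
```

Commanding 0.9 mm more moved the tool only 0.1 mm, while the push went from 13 to 19 N, so the gear is on its stop. The disc top is 7.9 mm above the deck, against the disc's 8 mm thickness. One last look at everything, then I hand in.

```bash
python3 - <<'E'
from h import *
p,d=vision.grab_frame("side");cv2.imwrite("pics/s14.png",p[:,:,::-1])
E
```

```text
(no output)
```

View pics/s14.png

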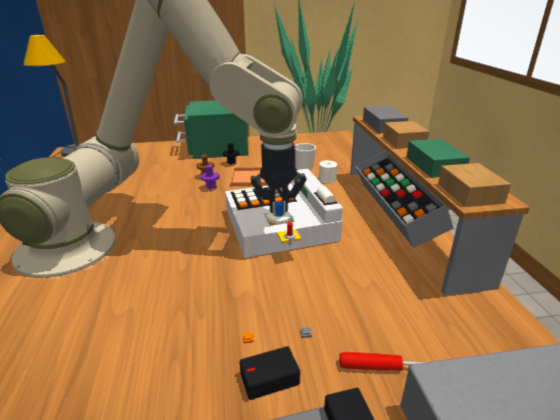

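The pin hangs in the lug at (290,232), the gear is seated on the hub at (278,213), and everything else is where it was.

```bash
python3 -c "
from bench import bot
print(bot.finish_job()); s=bot.state(); print(s['clock'],s['tcp_pos'],s['ft_force'])"
```

```text
the job is handed in; nothing more can be done
None
the job is handed in; nothing more can be done
```

The job is done and handed in at about 20 s of the 53 s allowed; no verdict was reported. I drew the pin out of the hub, hung it in the lug's notch and let go. I then took the white gear from the tray by its blue grip, turned it about 37° to line up with the socket, and pressed it home. The gear is still gripped and pressed down.

**Last checks:**
- **Gear height:** the disc's top read 7.9 mm above the deck, and it is 8 mm thick. The tool was at z = 0.0721 m, against 0.072 m worked out for fully home.
- **Hard stop:** commanding 0.9 mm more moved the tool only 0.1 mm, while the push rose from 13 to 19 N. The spring needs about 9 N.
- **Pin and the rest:** the last side picture shows the pin hanging upright in the notch, and the other things in view have not moved.

**Not perfect:** a side force of about 4.6 N remained at the end, which a small shift did not remove. The force sensor was drifting by about 1 N. I could not read the plunger or hub joints directly.

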